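Wind down the stabiliser leg of a tabletop potter's wheel

TASK

The stabiliser leg of the tabletop potter's wheel is too short to reach the bench. Slide the long wooden board in under its foot so that the whole foot will stand on the board, and let the board go; then wind the crank on top of the leg clockwise (seen from above) until the foot bears firmly on the board: stop once the crank has become clearly heavier to turn, without forcing it. Let go of the crank and leave the other things where they are.

Things in the scene. Friction and masses are not known exactly. Their poses are not given: they have to be found in the camera images.
- stand: The fixed potter's wheel with its stabiliser leg. Origin: on the bench exactly below the leg's vertical axis, z up; foot centre and crank axis lie on this vertical line. +x points from the leg to the wheel: a bar 32 mm wide, underside 96 mm above the bench, joins the leg to the housing, which begins 190 mm from the axis and is 290 mm wide; wheel top 163 mm high.
- leg_tube (a point): Point on the leg's axis, 100 mm above the bench. The tube (50 mm diameter) starts 85 mm up. Below it hangs the level round foot, 40 mm diameter, its underside 35 to 50 mm above the bench at the start (not measured); it goes down 12 mm per clockwise crank turn, at lowest 13 mm above the bench.
- crank_axis (a point): Point on the crank's axis, 196 mm above the bench. Gear head below: 58 mm diameter, 164 to 186 mm high; crank arm 192 to 200 mm high. Kept turning, the free crank takes 10 to 11 N along the circle at the knob (the load falls away when the hand stands still). Once the foot bears, each 100 N on it adds 4 N. 4 to 7 N above free is right (100 to 180 N on the foot); over 9 N above is forcing. It stays where it is let go.
- knob_mid (a point): Middle of the crank's upright round hand knob: 24 mm diameter, 45 mm tall, from 202 to 247 mm above the bench. The knob swivels freely on a pin 50 mm from the crank's axis, so the hand that holds it need not turn. It may start anywhere on its circle; clockwise seen from above lowers the foot.
- board: Loose wooden board, 260 mm long (its x), 60 wide (its y), 25 thick, 0.3 kg, origin at its centre, ends alike. It lies flat to the left or right of the leg, lengthwise along world y within 0.2 rad. Gripped across its width about 85 mm from its centre towards the outer end, it slides along the bench until the foot is over its other half, with room for the hand beside the crank.
- shelf_tile: Square pale plaster tile, 130 x 130 x 22 mm, lying on the side of the leg where the board is not. Not to be disturbed; origin at the centre of its underside.
- prop: Upright fired-clay post, 40 mm diameter, 80 mm tall, nearer the robot; not to be disturbed. Origin at the centre of its underside.
- brush: Brush lying nearer the robot, about 200 mm long; not to be disturbed.
- bowl: White bowl, 130 mm wide, 60 mm tall, far left; not to be disturbed.
- mug: Terracotta mug, 80 mm wide, 90 mm tall, far right; not to be disturbed.

How it is judged:
By the outcome, as a careful person would: the job done as asked, in the order asked, and still so for the second after the job is handed in, with the robot touching nothing.
It also fails if it takes over 72 s, if anything falls off the work surface, if the arm or the gripper's body presses on something with over 40 N, if the wrist force passes 120 N, or if a joint passes its speed limit or range.

ROBOT

A 6-joint arm with a two-finger parallel gripper is mounted at the origin on the work surface. World frame = base frame: x ahead of the robot, y to its left, z up, the work surface at z = 0. Lengths are in m, angles in rad, forces in N, time in s.
With the tool pointing down it reaches from about 0.4 to 0.825 m from the base axis. Payload 7 kg.
Tool frame: the origin (TCP) lies between the finger pads; the fingertips stand 22 mm ahead of it and the grasp point (between the pads) lies 3 mm ahead of it; z points along the fingers, y is the line along which they close (so a half turn about z gives the same grasp; the last joint's range is limited). The gripper opens to 88 mm and grips with 3 to 60 N. Pads are 19 mm wide; open, the fingers measure 130 mm over their backs; the gripper's body (78 mm by 193 mm) begins 47 mm behind the grasp point.
Start: joints at [1.563, 0.359, 0.012, 0, -1.224, -0.288], TCP at [0.197, 0.646, 0.249] pointing down, gripper open.
Joint ranges: [-3.07, 3.07], [-1.43, 2.12], [-1.02, 1.25], [-3.03, 1.67], [-3.05, -0], [-3.03, 3.03]. Speed limits (rad/s): [2.39, 2.39, 3.01, 3.14, 3.14, 3.14].

INTERFACE

Orientations are given as a rotation vector (axis times angle).
In Python, from cell import ctrl, optics, spotter gives the robot as it stands. The module is installed in compiled form; this text tells all that it offers.
- The arm moves only by the tool send_rows, never from a script. Its argument "commands" is one flat list of numbers, 5 for each row, row after row: the shift along the tool's x, y, z in mm, then the turn about the tool's z in degrees, then the opening in per cent of the stroke, from 0 (shut) to 100 (fully open). A call has 1 to 12 rows; each row shifts and turns the commanded pose from where the row before left it, along the tool's axes as they then stand; what a row does not reach is not made up. A row lasts 1/12 s, in which the tool goes at most 41.7 mm and 7.16 degrees, less where a joint would pass 70% of its speed; a pose out of reach is approached as far as the arm can. A call is refused whole if a number of a shift passes 41.7 or a number of a turn 7.16, either way. A call with a gripper value outside its range is refused whole. The fingers move at their own pace and stop on an object; the grip force is fixed at half the most. Time passes only in rows, so rows that do not move let the fingers close. It gives the time, the measured TCP pose, the force, the opening and the grip force at its end, in the units of the state.
- ctrl.sense(): the state, without advancing time (a new reading comes with each control period).
- optics.read_camera(name): name is "scene" or "top" or "wrist"; returns the picture (400x640x3 uint8, red, green, blue); there is no depth.
- optics.calibration(name): a dict with "K" (3x3 intrinsics, pixels), "cam_to_world" (4x4, takes a point from camera to world coordinates); the wrist camera has in their place "mount" (4x4, takes a point from camera to tool coordinates, whose origin is the TCP and whose axes are the flange's). Camera axes: x right, y up, looking along -z (the intrinsics and any distortion apply to the point x, -y, -z); pixel columns grow to the right and rows downward; lengths in m; the calibration is good to about 2 mm. A picture is of the moment at which its call begins: read the wrist's pose just before it. calibration takes no time and is no camera call.
- ctrl.job_done(): hands the job in; it is judged then, once.
Trained networks look in the newest picture that a camera, given by its name, has taken for a name from the list of things; names that differ only in an ending like _2 or _b are one class to them, and where a whole thing is asked for, a point or a joint stands for the part that bears it (a point fixed in the world has none). Each returns a list of dicts, best first, with "confidence" (0 to 1); they miss things now and then, are a little off and sometimes report something else, mostly with a low value. They report only what shows in the picture. A call takes as long as a camera call.
- spotter.cut_out(camera, name): "mask" (400x640 bool, what is visible of it) and "centre" ([column, row] in pixels, amid what is visible of it).
- spotter.spot_point(camera, name): "centre" ([column, row] in pixels: a listed point, or the origin of a listed thing).
The state is a dict: "time_s": time; "q": joint angles; "qd": joint speeds; "tau": joint torques, N m; "tool_pos": TCP position; "tcp_rot": TCP orientation; "wrist_force": force on the tool from outside, world axes, zero at the start; "ft_torque": the same for the moment, N m; "grip_width": finger opening in m; "grip_force": force on a finger pad.
Only numpy, scipy, OpenCV 4.12 (cv2) and the standard library are available. Lean on these libraries where they do the work, as an engineer would, in place of code of your own. Each camera call takes 0.05 s, during which the arm holds its last target. There are 200 camera calls.

## Working session

There is one attempt and no reset: what is moved stays moved. The work goes in short steps, Python scripts to look and compute and a tool call to move; the robot and the scene stay as the last step left them, time stands still between calls to the robot, and variables do not carry over. Pictures are saved under pics/ and viewed, at most 10 in all, crops included, and the job is handed in when it is done.

Besides the shell and the picture viewer there is one more tool, called by a JSON object that holds its "fn" and its "kwargs", one argument or row to a line. send_rows: Moves the arm, as the interface text tells. Its arguments: {"type":"object","properties":{"commands":{"type":"array","items":{"type":"number"}}},"required":["commands"]}

```bash
mkdir -p pics
cat > h.py <<'E'
import numpy as np, cv2
from cell import ctrl, optics, spotter
from scipy.spatial.transform import Rotation as R
def T(cam):
    c=optics.calibration(cam); K=np.array(c["K"])
    if "cam_to_world" in c: M=np.array(c["cam_to_world"])
    else:
        s=ctrl.sense(); W=np.eye(4); W[:3,:3]=R.from_rotvec(s["tcp_rot"]).as_matrix(); W[:3,3]=s["tool_pos"]; M=W@np.array(c["mount"])
    return K,M
def pix2(cam,px,z):
    K,M=T(cam); d=np.linalg.inv(K)@[px[0],px[1],1]; d=M[:3,:3]@[d[0],-d[1],-d[2]]; o=M[:3,3]
    return o+d*(z-o[2])/d[2]
def w2p(cam,p):
    K,M=T(cam); c=np.linalg.inv(M)@np.r_[p,1]; v=K@[c[0],-c[1],-c[2]]; return v[:2]/v[2]
def pic(cam,name):
    im=optics.read_camera(cam); cv2.imwrite(f"pics/{name}.png",im[:,:,::-1]); return im
E
cat > a.py <<'E'
from h import *
print({k:np.round(v,3) for k,v in ctrl.sense().items()})
c=optics.calibration("top"); print(c); print(optics.calibration("wrist").keys())
pic("scene","s0"); pic("top","t0")
for cam in("top","scene"):
  for n,z in(("leg_tube",.1),("crank_axis",.196),("knob_mid",.2245),("board",.0125),("shelf_tile",0),("prop",0)):
    for d in spotter.spot_point(cam,n)[:2]: print(cam,n,round(d["confidence"],2),np.round(d["centre"],1),np.round(pix2(cam,d["centre"],z),4))
for d in spotter.cut_out("top","board")[:1]:
    ys,xs=np.nonzero(d["mask"]); P=np.array([cv2.boxPoints(cv2.minAreaRect(np.c_[xs,ys].astype(np.float32)))])[0]
    for p in P: print(p,pix2("top",p,.025))
E
python3 a.py
```

```text
{'time_s': np.float64(0.0), 'q': array([ 1.563,  0.359,  0.011, -0.   , -1.224, -0.288]), 'qd': array([ 0.001,  0.   , -0.002, -0.001, -0.001,  0.   ]), 'tau': array([-1.0000e-03, -5.8272e+01,  2.9305e+01,  6.9970e+00,  7.0000e-03,
       -0.0000e+00]), 'tool_pos': array([0.197, 0.645, 0.248]), 'tcp_rot': array([ 3.106, -0.463, -0.   ]), 'wrist_force': array([ 0.367, -0.046, -1.107]), 'ft_torque': array([-0.015, -0.017, -0.064]), 'grip_force': np.float64(0.0), 'grip_width': np.float64(0.088)}
{'K': array([[499.65193075,   0.        , 314.72375869],
       [  0.        , 499.65193075, 189.66997183],
       [  0.        ,   0.        ,   1.        ]]), 'cam_to_world': array([[ 0.02670313,  0.99665219, -0.07727459,  0.4342797 ],
       [-0.99963236,  0.02625942, -0.00675258, -0.01301063],
       [-0.00470079,  0.07742649,  0.99698698,  1.66435172],
       [ 0.        ,  0.        ,  0.        ,  1.        ]])}
dict_keys(['K', 'mount'])
top leg_tube 0.86 [330. 190.] [ 0.5558 -0.0504  0.1   ]
top crank_axis 0.97 [328.4 184.2] [ 0.5653 -0.043   0.196 ]
top knob_mid 0.38 [315.8 197. ] [ 0.5247 -0.0069  0.2245]
top board 0.94 [231.6 190.9] [0.551  0.2738 0.0125]
top shelf_tile 0.87 [395.2 203.8] [ 0.5231 -0.271   0.    ]
top prop 0.49 [364.1 243.1] [ 0.3902 -0.17    0.    ]
scene leg_tube 0.83 [309.1 227.9] [ 0.5617 -0.0472  0.1   ]
scene crank_axis 0.71 [311.2 206.8] [ 0.5707 -0.0443  0.196 ]
scene knob_mid 0.46 [317.7 184.4] [ 0.5236 -0.0075  0.2245]
scene knob_mid 0.22 [310.  227.4] [ 0.66   -0.0812  0.2245]
scene board 0.72 [399.9 217.5] [0.5543 0.2655 0.0125]
scene shelf_tile 0.73 [233.4 260.4] [ 0.5204 -0.2706  0.    ]
scene prop 0.54 [256.1 217.8] [ 0.3816 -0.1626  0.    ]
[196.27924 198.57736] [0.52169563 0.38686239 0.025     ]
[197.07736 180.22076] [0.58237856 0.38696126 0.025     ]
[275.71133 183.63962] [0.57788079 0.12713566 0.025     ]
[274.9132  201.99622] [0.5172878  0.12777514 0.025     ]
```

```bash
python3 -c "
import cv2,numpy as np
a=cv2.imread('pics/t0.png')[100:300,170:490];b=cv2.imread('pics/s0.png')[100:340,150:500]
cv2.imwrite('pics/c0.png',np.vstack([cv2.resize(a,(480,300)),cv2.resize(b,(480,300))]))"
```

```text
(no output)
```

View pics/c0.png

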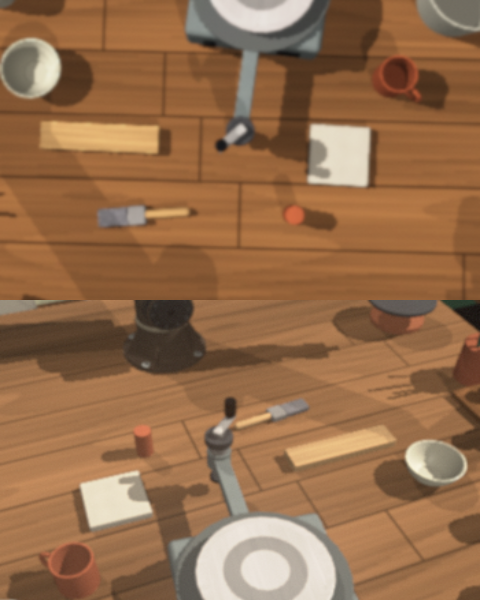

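The top view shows the board left of the leg at about px (236,192), the crank at (330,187), and the knob at (318,197) on the near-left side. This agrees with the networks. I'll turn the tool, then go over the board.

{"fn": "send_rows", "kwargs": {
  "commands": [0,0,0,6.6,100,0,0,0,6.6,100,0,0,0,6.6,100,0,0,0,6.6,100,0,0,0,6.6,100,0,0,0,6.6,100,0,0,0,6.6,100,0,0,0,6.6,100,0,0,0,6.6,100,0,0,0,6.6,100,0,0,0,7,100]
}}

```text
time_s: 1.67
tool_pos: [0.1968, 0.6456, 0.2486]
tcp_rot: [2.216, -2.227, 0.0]
wrist_force: [0.3, -0.1, -0.4]
grip_width: 0.0875
grip_force: 0.0
```

{"fn": "send_rows", "kwargs": {
  "commands": [25,-29.5,4,0,100,25,-29.5,4,0,100,25,-29.5,4,0,100,25,-29.5,4,0,100,25,-29.5,4,0,100,25,-29.5,4,0,100,25,-29.5,4,0,100,25,-29.5,4,0,100,25,-29.5,4,0,100,25,-29.5,4,0,100,25,-29.5,4,0,100,25,-29.5,4,0,100]
}}

```text
time_s: 2.67
tool_pos: [0.5523, 0.3446, 0.2007]
tcp_rot: [-2.222, 2.22, -0.0]
wrist_force: [0.6, 0.4, 1.1]
grip_width: 0.0876
grip_force: 0.0
```

```bash
cat > b.py <<'E'
from h import *
s=ctrl.sense(); print(s["time_s"],s["tool_pos"],s["tcp_rot"],s["q"])
pic("wrist","w1")
for n,z in(("board",.0125),("leg_tube",.1),("knob_mid",.2245),("crank_axis",.196)):
    for d in spotter.spot_point("wrist",n)[:1]: print(n,d["confidence"],d["centre"],pix2("wrist",d["centre"],z))
for d in spotter.cut_out("wrist","board")[:1]:
    ys,xs=np.nonzero(d["mask"]); P=cv2.boxPoints(cv2.minAreaRect(np.c_[xs,ys].astype(np.float32)))
    for p in P: print(p,pix2("wrist",p,.025))
E
python3 b.py
```

```text
2.6667 [0.55233529 0.34462083 0.20067088] [-2.22233714e+00  2.21980140e+00 -5.28263229e-05] [ 8.56921291e-01  3.51406437e-01 -1.11299581e-01  7.91743431e-05
 -1.10756816e+00 -8.55814975e-01]
board 0.68 [315.8, 106.0] [0.55675789 0.25822377 0.0125    ]
[289.   0.] [0.57752032 0.17311814 0.025     ]
[355.   0.] [0.51861359 0.17308507 0.025     ]
[355. 228.] [0.51125789 0.3905335  0.025     ]
[289. 228.] [0.58362681 0.39056288 0.025     ]
```

View pics/w1.png

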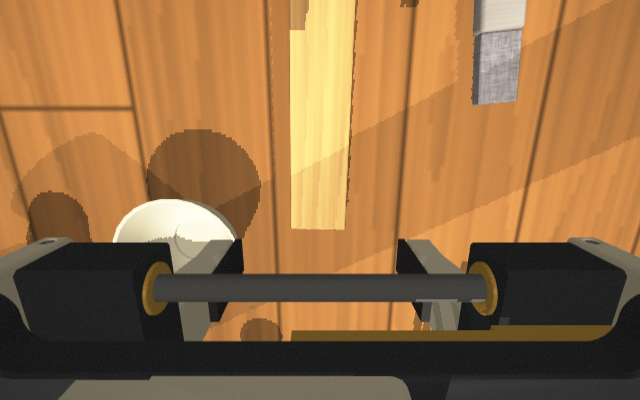

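The wrist picture shows the board's outer end at rows ≈229, columns 291–345. The board is aligned with the tool, and the bowl rim clears the left finger. I'll go down and grip.

{"fn": "send_rows", "kwargs": {
  "commands": [1,0.2,29,0,100,1,0.2,29,0,100,1,0.2,29,0,100,1,0.2,29,0,100,1,0,29,0,100,0.5,0,28.5,0,100,0,0,0,0,100,0,0,0,0,30,0,0,0,0,30,0,0,0,0,30,0,0,0,0,30,0,0,0,0,30]
}}

```text
time_s: 3.97
tool_pos: [0.5507, 0.3412, 0.0281]
tcp_rot: [-2.221, 2.218, -0.0]
wrist_force: [0.4, 1.0, 2.7]
grip_width: 0.0601
grip_force: 7.6
```

{"fn": "send_rows", "kwargs": {
  "commands": [10,-1,0,0,30,20,-1,0,0,30,20,-1,0,0,30,20,-1,0,0,30,20,-1,0,0,30,20,-1,0,0,30,10,0,0,0,30,0,0,0,0,30]
}}

```text
time_s: 4.63
tool_pos: [0.5568, 0.2176, 0.0281]
tcp_rot: [-2.22, 2.222, -0.001]
wrist_force: [1.4, -5.4, 8.5]
grip_width: 0.0598
grip_force: 30.0
```

```bash
cat > c.py <<'E'
from h import *
s=ctrl.sense(); print(s["time_s"],s["tool_pos"],s["wrist_force"],s["grip_width"])
pic("wrist","w2"); K,M=T("wrist"); print(M.round(3))
for n,z in(("leg_tube",.1),("knob_mid",.2245),("crank_axis",.196)):
    for d in spotter.spot_point("wrist",n)[:1]: print(n,d["confidence"],d["centre"],pix2("wrist",d["centre"],z))
optics.read_camera("top")
for n,z in(("leg_tube",.1),("crank_axis",.196),("knob_mid",.2245),("board",.0125)):
    for d in spotter.spot_point("top",n)[:1]: print("top",n,round(d["confidence"],2),np.round(d["centre"],1),np.round(pix2("top",d["centre"],z),4))
for x in (.555,.5635,.57):print(x,w2p("wrist",[x,-.046,.1]),w2p("wrist",[x,-.046,.04]))
E
python3 c.py
```

```text
4.6333 [0.5568182  0.21764874 0.02811862] [ 1.41896491 -5.38924709  8.51508567] 0.059820177174930746
[[-1.    -0.001 -0.     0.556]
 [ 0.001 -0.959 -0.284  0.142]
 [-0.    -0.284  0.959  0.164]
 [ 0.     0.     0.     1.   ]]
top leg_tube 0.95 [330.2 188.7] [ 0.5599 -0.0509  0.1   ]
top crank_axis 0.65 [328.8 183.1] [ 0.5686 -0.0441  0.196 ]
top knob_mid 0.51 [317.7 194.9] [ 0.531  -0.0123  0.2245]
top board 0.47 [427.8 154.3] [ 0.6904 -0.3752  0.0125]
0.555 [  359.21897847 -6862.68202386] [ 324.55381491 -788.04527667]
0.5635 [   56.98930756 -6862.77839193] [ 285.47262917 -788.02927292]
0.57 [ -174.14227973 -6862.85208987] [ 255.58676941 -788.01703466]
```

View pics/w2.png

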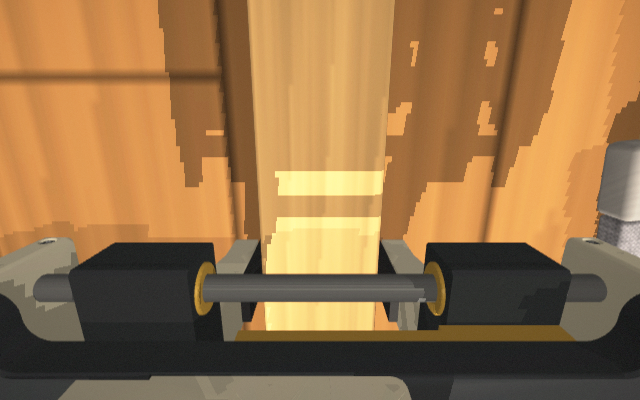

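The picture shows the board held square between the fingers (columns 248–394 at the top, 265–377 at the bottom). Next is the rest of the slide: 107 mm in and 7 mm sideways.

{"fn": "send_rows", "kwargs": {
  "commands": [8,-1,0,0,30,15,-1,0,0,30,15,-1,0,0,30,15,-1,0,0,30,15,-1,0,0,30,15,-1,0,0,30,15,-1,0,0,30,9,0,0,0,30,0,0,0,0,30,0,0,0,0,30]
}}

```text
time_s: 5.92
tool_pos: [0.5642, 0.1118, 0.0281]
tcp_rot: [-2.221, 2.221, -0.002]
wrist_force: [1.8, -5.5, 6.7]
grip_width: 0.06
grip_force: 30.0
```

```bash
cat > d.py <<'E'
from h import *
s=ctrl.sense(); print(s["time_s"],s["tool_pos"],s["wrist_force"],s["grip_width"])
a=pic("scene","s3")
cv2.imwrite("pics/s3c.png",cv2.resize(a[130:300,200:440],(720,510))[:,:,::-1])
E
python3 d.py
```

```text
5.9167 [0.56418146 0.11178276 0.02811236] [ 1.83996347 -5.52356729  6.74765864] 0.06002003087205531
```

View pics/s3c.png

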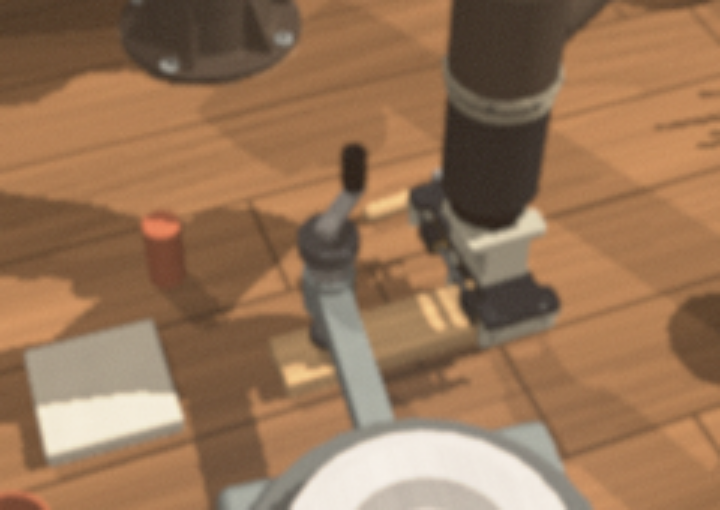

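The picture shows the board running beneath the foot (foot near crop px (320,340)), with its inner end past the foot and the hand clear of the crank. I'll release and rise.

{"fn": "send_rows", "kwargs": {
  "commands": [0,0,0,0,100,0,0,0,0,100,0,0,0,0,100,0,0,0,0,100,0,0,-10,0,100,0,0,-25,0,100,-2,0,-40,0,100,0,0,-40,0,100,0,0,-40,0,100,0,0,-40,0,100,0,0,-40,0,100,0,0,-40,0,100]
}}

```text
time_s: 6.97
tool_pos: [0.5626, 0.1152, 0.3051]
tcp_rot: [-2.222, 2.22, -0.0]
wrist_force: [0.2, 0.2, -0.3]
grip_width: 0.0878
grip_force: 0.0
```

```bash
cat > e.py <<'E'
from h import *
s=ctrl.sense(); print(s["time_s"],s["tool_pos"],s["tcp_rot"],s["wrist_force"],s["grip_width"])
pic("wrist","w4")
for n,z in(("leg_tube",.1),("knob_mid",.2245),("crank_axis",.196),("board",.0125)):
    for d in spotter.spot_point("wrist",n)[:1]: print(n,d["confidence"],d["centre"],pix2("wrist",d["centre"],z))
print(w2p("wrist",[.5637,-.0465,.196]))
E
python3 e.py
```

```text
6.9667 [0.5626371  0.11520767 0.30511679] [-2.22242063e+00  2.21957519e+00 -2.13266658e-04] [ 0.23614148  0.17393598 -0.27362307] 0.08781583745886032
knob_mid 0.97 [379.6, 37.7] [ 0.52600374 -0.00666585  0.2245    ]
board 0.72 [315.1, 110.1] [0.56816575 0.0351216  0.0125    ]
[317.57979797 -17.45528612]
```

View pics/w4.png

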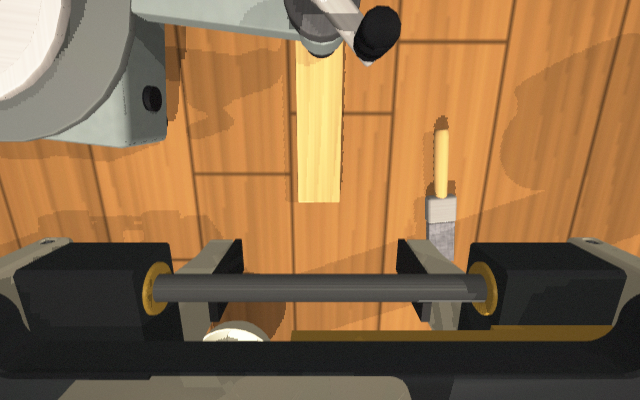

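The picture shows the knob at (378,35), the gear head at (320,30), and the board (columns 298–341) under it. I'll move in for a fuller view of the crank.

{"fn": "send_rows", "kwargs": {
  "commands": [30,0,0,0,100,30,0,0,0,100,20,0,0,0,100,0,0,0,0,100]
}}

```text
time_s: 7.55
tool_pos: [0.5623, 0.0326, 0.3005]
tcp_rot: [2.218, -2.22, -0.002]
wrist_force: [0.2, -0.5, -0.4]
grip_width: 0.0878
grip_force: 0.0
```

```bash
sed -i 's/w4/w5/' e.py; python3 e.py
```

```text
7.55 [0.56233048 0.03256153 0.300527  ] [ 2.21774321e+00 -2.22021388e+00 -2.13442268e-03] [ 0.17370906 -0.48136413 -0.42339081] 0.08781477934334567
knob_mid 0.92 [370.8, 167.0] [ 0.52616627 -0.00476692  0.2245    ]
crank_axis 0.83 [318.6, 113.0] [ 0.56315974 -0.04091113  0.196     ]
board 0.91 [313.5, 171.1] [0.57076959 0.03771367 0.0125    ]
[318.15918744 104.87602676]
```

View pics/w5.png

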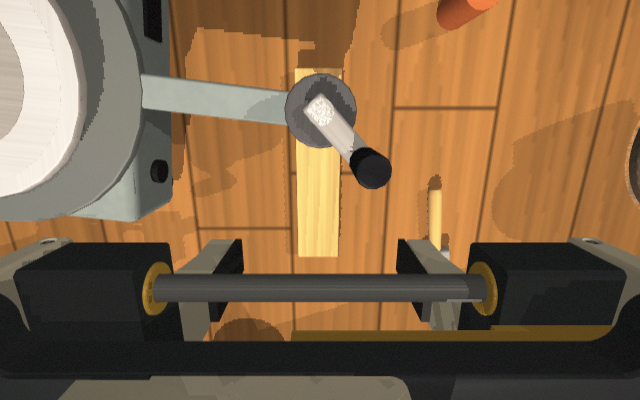

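The picture shows the gear head centred at (321,111), the knob at (371,167), and the board (columns 296–341) centred under the leg with its inner end beyond it at row 68. The fit is good, so I'll go to the knob.

{"fn": "send_rows", "kwargs": {
  "commands": [13,12,0,0,100,13,12,0,0,100,12.6,11,0,0,100,0,0,10,0,100,0,0,25,0,100,0,0,25,0,100,0,0,9.5,0,100,0,0,0,0,100,0,0,0,0,100]
}}

```text
time_s: 8.55
tool_pos: [0.5287, -0.0034, 0.233]
tcp_rot: [2.222, -2.22, 0.001]
wrist_force: [-0.0, 0.5, 0.1]
grip_width: 0.0876
grip_force: 0.0
```

```bash
cat > g.py <<'E'
from h import *
# board vs gear head from the saved w5 picture pixels, pose at that time
import scipy
c=optics.calibration("wrist"); K=np.array(c["K"]); W=np.eye(4); W[:3,:3]=R.from_rotvec([2.21774,-2.22021,-.002134]).as_matrix(); W[:3,3]=[.56233,.03256,.30053]; M=W@np.array(c["mount"])
def f(px,z):
    d=np.linalg.inv(K)@[px[0],px[1],1]; d=M[:3,:3]@[d[0],-d[1],-d[2]]; return (M[:3,3]+d*(z-M[2,3])/d[2]).round(4)
print("gear",f((321,111),.186),"knobtop",f((373,168),.247),"board end L",f((296,68),.025),"R",f((341,68),.025),"outer",f((298,257),.025),f((338,257),.025))
print(ctrl.sense()["tool_pos"])
E
python3 g.py
```

```text
gear [ 0.5601 -0.0457  0.186 ] knobtop [ 0.5279 -0.0107  0.247 ] board end L [ 0.5899 -0.0985  0.025 ] R [ 0.5337 -0.0984  0.025 ] outer [0.593  0.1608 0.025 ] [0.5334 0.161  0.025 ]
[ 0.52867356 -0.00336065  0.23296617]
```

{"fn": "send_rows", "kwargs": {
  "commands": [4,0,2,0,100,0,0,0,0,10,0,0,0,0,10,0,0,0,0,10,0,0,0,0,10,0,0,0,0,10,0,0,0,0,10,0,0,0,0,10]
}}

```text
time_s: 9.22
tool_pos: [0.5286, -0.0071, 0.2306]
tcp_rot: [-2.223, 2.22, -0.0]
wrist_force: [-0.7, -0.2, -0.4]
grip_width: 0.0465
grip_force: 0.0
```

{"fn": "send_rows", "kwargs": {
  "commands": [0,0,0,0,10,0,0,0,0,10,0,0,0,0,10,0,0,0,0,10,0,0,0,0,10,0,0,0,0,10]
}}

```text
time_s: 9.72
tool_pos: [0.5279, -0.0072, 0.2305]
tcp_rot: [2.222, -2.22, -0.001]
wrist_force: [-4.0, 0.9, 3.1]
grip_width: 0.0237
grip_force: 30.0
```

```bash
cat > k.py <<'E'
import sys,numpy as np
def rows(t0,step,n,r=50):
    t=np.deg2rad(t0-step*np.arange(n+1)); d=np.c_[-np.diff(np.sin(t)),-np.diff(np.cos(t))]*r  # tool x=-Y, tool y=-X
    return ", ".join(f"{a:.1f}, {b:.1f}, 0, 0, 10" for a,b in d)
if __name__=="__main__":
    a=list(map(float,sys.argv[1:])); print(rows(a[0],a[1],int(a[2])))
E
python3 k.py 133 12 8; python3 k.py 37 12 10
```

```text
-6.3, -8.3, 0, 0, 10, -4.4, -9.5, 0, 0, 10, -2.4, -10.2, 0, 0, 10, -0.2, -10.5, 0, 0, 10, 2.0, -10.3, 0, 0, 10, 4.1, -9.6, 0, 0, 10, 6.0, -8.6, 0, 0, 10, 7.6, -7.1, 0, 0, 10
9.0, -5.4, 0, 0, 10, 9.9, -3.4, 0, 0, 10, 10.4, -1.3, 0, 0, 10, 10.4, 0.9, 0, 0, 10, 10.0, 3.1, 0, 0, 10, 9.1, 5.1, 0, 0, 10, 7.9, 6.9, 0, 0, 10, 6.3, 8.3, 0, 0, 10, 4.4, 9.5, 0, 0, 10, 2.4, 10.2, 0, 0, 10
```

{"fn": "send_rows", "kwargs": {
  "commands": [-6.3,-8.3,0,0,10,-4.4,-9.5,0,0,10,-2.4,-10.2,0,0,10,-0.2,-10.5,0,0,10,2.0,-10.3,0,0,10,4.1,-9.6,0,0,10,6.0,-8.6,0,0,10,7.6,-7.1,0,0,10]
}}

```text
time_s: 10.38
tool_pos: [0.6011, -0.0136, 0.2304]
tcp_rot: [2.221, -2.218, -0.004]
wrist_force: [-12.8, 2.8, 8.8]
grip_width: 0.0235
grip_force: 30.0
```

```bash
cat > f.py <<'E'
from h import *
import sys
c=np.array([float(sys.argv[1]),float(sys.argv[2])]) if len(sys.argv)>2 else np.array([.5615,-.0435])
s=ctrl.sense(); p=s["tool_pos"][:2]-c; th=np.arctan2(p[1],p[0]); F=s["wrist_force"]
t=np.array([np.sin(th),-np.cos(th)])  # clockwise travel
print("t",s["time_s"],"r",np.hypot(*p).round(4),"th",np.rad2deg(th).round(1),"load",(-F[:2]@t).round(2),"rad",(F[:2]@p/np.hypot(*p)).round(2),"F",F.round(2),s["grip_width"].round(4),s["tool_pos"].round(4))
E
python3 f.py
```

```text
Traceback (most recent call last):
  File "f.py", line 6, in <module>
    print("t",s["time_s"],"r",np.hypot(*p).round(4),"th",np.rad2deg(th).round(1),"load",(-F[:2]@t).round(2),"rad",(F[:2]@p/np.hypot(*p)).round(2),"F",F.round(2),s["grip_width"].round(4),s["tool_pos"].round(4))
                                                                                                                                                                 ^^^^^^^^^^^^^^^^^^^^^
AttributeError: 'float' object has no attribute 'round'
```

{"fn": "send_rows", "kwargs": {
  "commands": [9.0,-4.7,0,0,10,9.9,-2.7,0,0,10,10.4,-1.3,0,0,10,10.4,0.9,0,0,10,10.0,3.1,0,0,10,9.1,5.1,0,0,10,7.9,6.9,0,0,10,6.3,8.3,0,0,10,4.4,9.5,0,0,10,2.4,10.2,0,0,10]
}}

```text
time_s: 11.22
tool_pos: [0.5709, -0.0933, 0.2307]
tcp_rot: [-2.219, 2.216, -0.008]
wrist_force: [10.8, -1.9, -8.0]
grip_width: 0.0231
grip_force: 30.0
```

```bash
sed -i 's/s\["grip_width"\].round(4)/s["grip_width"]/' f.py; python3 f.py; python3 k.py -83 12 6;python3 k.py -155 12 6
```

```text
t 11.2167 r 0.0507 th -79.3 load 10.21 rad 3.9 F [10.75 -1.95 -8.01] 0.02313172043984399 [ 0.5709 -0.0933  0.2307]
0.2, 10.5, 0, 0, 10, -2.0, 10.3, 0, 0, 10, -4.1, 9.6, 0, 0, 10, -6.0, 8.6, 0, 0, 10, -7.6, 7.1, 0, 0, 10, -9.0, 5.4, 0, 0, 10
-9.9, 3.4, 0, 0, 10, -10.4, 1.3, 0, 0, 10, -10.4, -0.9, 0, 0, 10, -10.0, -3.1, 0, 0, 10, -9.1, -5.1, 0, 0, 10, -7.9, -6.9, 0, 0, 10
```

{"fn": "send_rows", "kwargs": {
  "commands": [0.2,10.5,0,0,10,-2.0,10.3,0,0,10,-4.1,9.6,0,0,10,-6.0,8.6,0,0,10,-7.6,7.1,0,0,10,-9.0,5.4,0,0,10]
}}

```text
time_s: 11.72
tool_pos: [0.5165, -0.0663, 0.2306]
tcp_rot: [2.221, -2.221, 0.005]
wrist_force: [5.8, -8.7, -5.2]
grip_width: 0.0233
grip_force: 30.0
```

```bash
python3 f.py; python3 k.py -155 10 3;python3 k.py -185 10 3;python3 k.py -215 10 3
```

```text
t 11.7167 r 0.0505 th -153.1 load 10.43 rad -1.24 F [ 5.82 -8.75 -5.24] 0.023327307700060442 [ 0.5165 -0.0663  0.2306]
-8.2, 3.0, 0, 0, 10, -8.6, 1.5, 0, 0, 10, -8.7, -0.0, 0, 0, 10
-8.6, -1.5, 0, 0, 10, -8.2, -3.0, 0, 0, 10, -7.5, -4.4, 0, 0, 10
-6.7, -5.6, 0, 0, 10, -5.6, -6.7, 0, 0, 10, -4.4, -7.5, 0, 0, 10
```

```bash
for t in -155 -179 -203 -227 -251 -275 -299 -323 -347 -11 -35 -59 -83 -107 -131; do echo "$t: $(python3 k.py $t 12 2)";done
```

```text
-155: -9.9, 3.4, 0, 0, 10, -10.4, 1.3, 0, 0, 10
-179: -10.4, -0.9, 0, 0, 10, -10.0, -3.1, 0, 0, 10
-203: -9.1, -5.1, 0, 0, 10, -7.9, -6.9, 0, 0, 10
-227: -6.3, -8.3, 0, 0, 10, -4.4, -9.5, 0, 0, 10
-251: -2.4, -10.2, 0, 0, 10, -0.2, -10.5, 0, 0, 10
-275: 2.0, -10.3, 0, 0, 10, 4.1, -9.6, 0, 0, 10
-299: 6.0, -8.6, 0, 0, 10, 7.6, -7.1, 0, 0, 10
-323: 9.0, -5.4, 0, 0, 10, 9.9, -3.4, 0, 0, 10
-347: 10.4, -1.3, 0, 0, 10, 10.4, 0.9, 0, 0, 10
-11: 10.0, 3.1, 0, 0, 10, 9.1, 5.1, 0, 0, 10
-35: 7.9, 6.9, 0, 0, 10, 6.3, 8.3, 0, 0, 10
-59: 4.4, 9.5, 0, 0, 10, 2.4, 10.2, 0, 0, 10
-83: 0.2, 10.5, 0, 0, 10, -2.0, 10.3, 0, 0, 10
-107: -4.1, 9.6, 0, 0, 10, -6.0, 8.6, 0, 0, 10
-131: -7.6, 7.1, 0, 0, 10, -9.0, 5.4, 0, 0, 10
```

{"fn": "send_rows", "kwargs": {
  "commands": [-9.9,3.4,0,0,10,-10.4,1.3,0,0,10]
}}

```text
time_s: 11.88
tool_pos: [0.5113, -0.046, 0.2306]
tcp_rot: [2.221, -2.22, 0.004]
wrist_force: [4.9, -10.9, -5.1]
grip_width: 0.0231
grip_force: 30.0
```

{"fn": "send_rows", "kwargs": {
  "commands": [-10.4,-0.9,0,0,10,-10.0,-3.1,0,0,10]
}}

```text
time_s: 12.05
tool_pos: [0.5148, -0.0257, 0.2306]
tcp_rot: [2.22, -2.219, 0.003]
wrist_force: [1.5, -12.1, -1.3]
grip_width: 0.0232
grip_force: 30.0
```

```bash
python3 f.py
```

```text
t 12.05 r 0.05 th 159.2 load 10.77 rad -5.75 F [  1.55 -12.11  -1.35] 0.02320323041996091 [ 0.5148 -0.0257  0.2306]
```

Still free at 10.8 N. I'll continue.

{"fn": "send_rows", "kwargs": {
  "commands": [-9.1,-5.1,0,0,10,-7.9,-6.9,0,0,10]
}}

```text
time_s: 12.22
tool_pos: [0.5259, -0.0088, 0.2305]
tcp_rot: [2.219, -2.218, 0.001]
wrist_force: [-4.2, -10.8, 3.0]
grip_width: 0.0238
grip_force: 30.0
```

```bash
python3 f.py
```

```text
t 12.2167 r 0.0497 th 135.8 load 10.65 rad -4.56 F [ -4.16 -10.81   2.99] 0.02376402600372648 [ 0.5259 -0.0088  0.2305]
```

{"fn": "send_rows", "kwargs": {
  "commands": [-6.3,-8.3,0,0,10,-4.4,-9.5,0,0,10]
}}

```text
time_s: 12.38
tool_pos: [0.5431, 0.0024, 0.2304]
tcp_rot: [2.219, -2.217, -0.002]
wrist_force: [-9.6, -5.9, 6.4]
grip_width: 0.0233
grip_force: 30.0
```

```bash
python3 f.py
```

```text
t 12.3833 r 0.0494 th 111.8 load 11.08 rad -1.97 F [-9.55 -5.95  6.38] 0.023251188042100617 [0.5431 0.0024 0.2304]
```

{"fn": "send_rows", "kwargs": {
  "commands": [-2.4,-10.2,0,0,10,-0.2,-10.5,0,0,10]
}}

```text
time_s: 12.55
tool_pos: [0.564, 0.0057, 0.2304]
tcp_rot: [2.22, -2.218, -0.003]
wrist_force: [-10.2, -2.7, 7.4]
grip_width: 0.0237
grip_force: 30.0
```

```bash
python3 f.py
```

```text
t 12.55 r 0.0493 th 87.1 load 10.08 rad -3.23 F [-10.24  -2.71   7.42] 0.02369186030400252 [0.564  0.0057 0.2304]
```

{"fn": "send_rows", "kwargs": {
  "commands": [2.0,-10.3,0,0,10,4.1,-9.6,0,0,10]
}}

```text
time_s: 12.72
tool_pos: [0.5843, 0.0002, 0.2304]
tcp_rot: [2.221, -2.218, -0.004]
wrist_force: [-11.1, 1.1, 7.1]
grip_width: 0.0235
grip_force: 30.0
```

```bash
python3 f.py
```

```text
t 12.7167 r 0.0493 th 62.5 load 10.36 rad -4.16 F [-11.11   1.1    7.13] 0.023458861415036163 [5.843e-01 2.000e-04 2.304e-01]
```

{"fn": "send_rows", "kwargs": {
  "commands": [6.0,-8.6,0,0,10,7.6,-7.1,0,0,10]
}}

```text
time_s: 12.88
tool_pos: [0.6003, -0.0129, 0.2304]
tcp_rot: [2.222, -2.219, -0.004]
wrist_force: [-10.9, 5.7, 7.6]
grip_width: 0.0235
grip_force: 30.0
```

```bash
python3 f.py
```

```text
t 12.8833 r 0.0495 th 38.3 load 11.26 rad -5.02 F [-10.92   5.73   7.6 ] 0.023529796956431964 [ 0.6003 -0.0129  0.2304]
```

{"fn": "send_rows", "kwargs": {
  "commands": [9.0,-5.4,0,0,10,9.9,-3.4,0,0,10]
}}

```text
time_s: 13.05
tool_pos: [0.6097, -0.031, 0.2304]
tcp_rot: [-2.223, 2.219, 0.004]
wrist_force: [-10.1, 10.5, 7.3]
grip_width: 0.0236
grip_force: 30.0
```

```bash
python3 f.py
```

```text
t 13.05 r 0.0498 th 14.6 load 12.7 rad -7.12 F [-10.09  10.49   7.33] 0.023620232845416488 [ 0.6097 -0.031   0.2304]
```

{"fn": "send_rows", "kwargs": {
  "commands": [10.4,-1.3,0,0,10]
}}

```text
time_s: 13.13
tool_pos: [0.6114, -0.041, 0.2305]
tcp_rot: [-2.222, 2.218, 0.004]
wrist_force: [-7.9, 12.9, 5.9]
grip_width: 0.0233
grip_force: 30.0
```

```bash
python3 f.py
```

```text
t 13.1333 r 0.0499 th 2.9 load 13.3 rad -7.22 F [-7.88 12.91  5.87] 0.023282351670351448 [ 0.6114 -0.041   0.2305]
```

{"fn": "send_rows", "kwargs": {
  "commands": [10.4,0.9,0,0,10]
}}

```text
time_s: 13.22
tool_pos: [0.611, -0.0509, 0.2305]
tcp_rot: [-2.221, 2.217, 0.003]
wrist_force: [-4.8, 15.7, 4.9]
grip_width: 0.0234
grip_force: 30.0
```

```bash
python3 f.py
```

```text
t 13.2167 r 0.0501 th -8.5 load 14.86 rad -7.1 F [-4.82 15.75  4.94] 0.023430205803195263 [ 0.611  -0.0509  0.2305]
```

{"fn": "send_rows", "kwargs": {
  "commands": [8.5,2.4,0,0,10]
}}

```text
time_s: 13.3
tool_pos: [0.6092, -0.0592, 0.2305]
tcp_rot: [-2.22, 2.216, 0.002]
wrist_force: [-1.4, 16.0, 3.3]
grip_width: 0.0234
grip_force: 30.0
```

```bash
python3 f.py
```

```text
t 13.3 r 0.0502 th -18.3 load 14.73 rad -6.36 F [-1.43 15.98  3.28] 0.023421701720292558 [ 0.6092 -0.0592  0.2305]
```

{"fn": "send_rows", "kwargs": {
  "commands": [8.0,3.6,0,0,10]
}}

```text
time_s: 13.38
tool_pos: [0.6062, -0.0668, 0.2306]
tcp_rot: [-2.219, 2.215, 0.001]
wrist_force: [0.9, 16.1, 2.2]
grip_width: 0.0235
grip_force: 30.0
```

```bash
python3 f.py
```

```text
t 13.3833 r 0.0504 th -27.6 load 14.7 rad -6.64 F [ 0.92 16.1   2.19] 0.023453010575187123 [ 0.6062 -0.0668  0.2306]
```

{"fn": "send_rows", "kwargs": {
  "commands": [8.6,5.9,0,0,10]
}}

```text
time_s: 13.47
tool_pos: [0.6011, -0.075, 0.2306]
tcp_rot: [-2.219, 2.214, -0.0]
wrist_force: [2.7, 17.4, 0.2]
grip_width: 0.0236
grip_force: 30.0
```

```bash
python3 f.py .5614 -.0442
```

```text
t 13.4667 r 0.0502 th -37.8 load 15.44 rad -8.54 F [ 2.71 17.43  0.15] 0.023614987900123688 [ 0.6011 -0.075   0.2306]
```

The load is 15.4 N, about 5 N above free, so I'll stop, let go and lift.

{"fn": "send_rows", "kwargs": {
  "commands": [0,0,0,0,10,0,0,0,0,100,0,0,0,0,100,0,0,0,0,100,0,0,0,0,100,0,0,0,0,100,0,0,-10,0,100,0,0,-25,0,100,0,0,-30,0,100,0,0,-30,0,100,0,0,-15,0,100]
}}

```text
time_s: 14.38
tool_pos: [0.5996, -0.0788, 0.3457]
tcp_rot: [-2.22, 2.218, -0.007]
wrist_force: [0.5, -0.6, 1.4]
grip_width: 0.0838
grip_force: 0.0
```

{"fn": "send_rows", "kwargs": {
  "commands": [-20,0,0,0,100,-30,0,0,0,100,-30,0,0,0,100,-30,0,0,0,100,-30,0,0,0,100,-30,0,0,0,100,-20,0,0,0,100,0,0,0,0,100,0,0,0,0,100]
}}

```text
time_s: 15.13
tool_pos: [0.5984, 0.1128, 0.3411]
tcp_rot: [-2.224, 2.218, -0.0]
wrist_force: [0.7, -1.1, -0.6]
grip_width: 0.0876
grip_force: 0.0
```

```bash
cat > z.py <<'E'
from h import *
s=ctrl.sense(); print(s["time_s"],s["tool_pos"],s["wrist_force"],s["grip_width"])
a=pic("scene","s9"); b=pic("wrist","w9")
cv2.imwrite("pics/z9.png",np.vstack([cv2.resize(a[130:300,200:440],(480,340)),cv2.resize(b[:260],(480,195))])[:,:,::-1])
E
python3 z.py
```

```text
15.1333 [0.59843577 0.11277494 0.34114554] [ 0.72418803 -1.05711823 -0.57597637] 0.08756366835004607
```

View pics/z9.png

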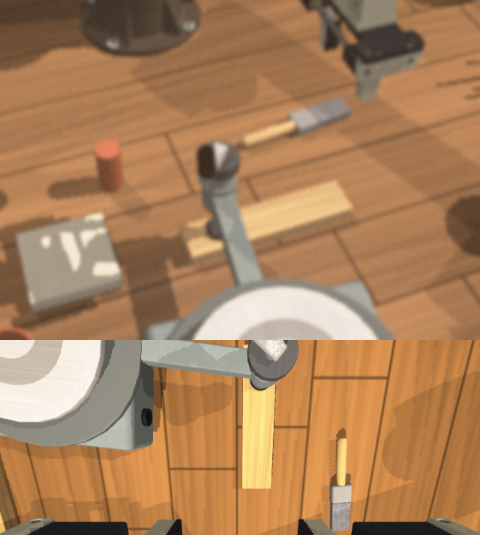

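The picture shows the foot standing on the board (crop px (215,228)) with the board's inner end beyond it. The crank is free, the hand is clear, and the other things are in place.

```bash
python3 -c "
from cell import ctrl
print(ctrl.job_done())"
```

```text
the job is handed in; nothing more can be done
None
```

The board is under the whole foot, and I wound the crank clockwise until it took about 5 N more than when free. Board and crank are released, nothing else was disturbed in the final pictures, and the job was handed in at about 15 s.

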